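Which sharps pot is full?

ROBOT

A 6-joint arm with a two-finger parallel gripper is mounted at the origin on the work surface. World frame = base frame: x ahead of the robot, y to its left, z up, the work surface at z = 0. Lengths are in m, angles in rad, forces in N, time in s.
With the tool pointing down it reaches from about 0.3 to 0.775 m from the base axis. Payload 14.6 kg.
Tool frame: the origin (TCP) lies midway between the tips of the shut fingers; the grasp point (between the pads) lies 19 mm behind it; z points along the fingers, y is the line along which they close (so a half turn about z gives the same grasp; the last joint's range is limited). The gripper opens to 94 mm and grips with 3 to 60 N. Pads are 16 mm wide; open, the fingers measure 119 mm over their backs; the gripper's body (75 mm by 177 mm) begins 78 mm behind the grasp point.
Start: joints at [1.19, 0.3, 1.521, -0, 1.321, -0.067], TCP at [0.17, 0.523, 0.205] pointing down, gripper open.
Joint ranges: [-3.03, 3.03], [-0.79, 2.21], [0.23, 2.52], [-1.04, 4.18], [0, 3.07], [-2.55, 2.55]. Speed limits (rad/s): [2.22, 2.22, 2.57, 3.14, 3.14, 3.14].

INTERFACE

Orientations are given as [roll, pitch, yaw] about the fixed x, y, z axes, in that order (R = Rz(yaw) Ry(pitch) Rx(roll)).
In Python, from station import telemetry, optics, ctrl gives the robot as it stands.
- The arm moves only by the tool carry_out, never from a script. Its argument "plan" is a list that holds one entry, the list of rows, each a list of 7 numbers: the shift along the tool's x, y, z in mm, then the turn, a rotation vector about the tool's x, y, z in rad, then the finger opening in mm, from 0 to 94. A call has 1 to 20 rows; each row shifts and turns the commanded pose from where the row before left it, along the tool's axes as they then stand; what a row does not reach is not made up. A row lasts 1/12 s, in which the tool goes at most 41.7 mm and 7.16 degrees, less where a joint would pass 70% of its speed; a pose out of reach is approached as far as the arm can. A call with a gripper value outside its range is refused whole. The fingers move at their own pace and stop on an object; "squeeze" is the grip in N (left out, the last holds). Time passes only in rows, so rows that do not move let the fingers close. It gives the time, the measured TCP pose, the force, the opening and the grip force at its end, in the units of the state.
- telemetry.get_obs(): the state, without advancing time (a new reading comes with each control period).
- optics.camera(name): name is "side" or "top" or "wrist"; returns a dict with "pixels" (420x560x3 uint8, red, green, blue), "intrinsics" (3x3 intrinsics, pixels), "dist_coeffs" ([k1, k2, p1, p2, k3] as OpenCV has them; the pictures are not rectified), "origin" and "rotation" of the camera in the world. Camera axes: x right, y down, z forward; pixel columns grow to the right and rows downward; lengths in m; the calibration is good to about 2 mm. A picture is of the moment at which its call begins. There is no depth.
- ctrl.hand_in(): hands the job in; it is judged then, once.
The state is a dict: "time_s": time; "qpos": joint angles; "joint_vel": joint speeds; "tau": joint torques, N m; "ee_pos": TCP position; "eef_rot": TCP orientation; "force": force on the tool from outside, world axes, zero at the start; "moment": the same for the moment, N m; "grip_width": finger opening in m; "grip_force": force on a finger pad.
Only numpy, scipy, OpenCV 4.12 (cv2) and the standard library are available. Lean on these libraries where they do the work, as an engineer would, in place of code of your own. Each camera call takes 0.05 s, during which the arm holds its last target. There are 200 camera calls.

TASK

One of the two yellow sharps pots with red lids is full of used blades and clearly the heavier; the other is empty. Find out by lifting which one is full and set it down gently, upright, in the blue collection tray, well inside its walls; leave the empty pot standing where it was (if you lifted it, put it back in its place). Neither pot may be dropped or tipped over, and leave the white specimen jar alone.

Things in the scene. Friction and masses are not known exactly. Their poses are not given: they have to be found in the camera images.
- pot_a_center (a point): Pot A. One of two identical closed sharps pots for used scalpel blades: upright round pot, yellow body with a white label band, red lid; diameter 58 mm, 90 mm tall, standing on the table. One of the two is full (0.44 to 0.56 kg in all), the other is empty (0.10 kg); they look the same, only lifting one tells, and either may be the full one. This point is its centre, 45 mm above its underside; z is up along its axis.
- pot_b_center (a point): Pot B. One of two identical closed sharps pots for used scalpel blades: upright round pot, yellow body with a white label band, red lid; diameter 58 mm, 90 mm tall, standing on the table. One of the two is full (0.44 to 0.56 kg in all), the other is empty (0.10 kg); they look the same, only lifting one tells, and either may be the full one. This point is its centre, 45 mm above its underside; z is up along its axis.
- tray_floor (a point): Shallow open blue plastic collection tray fixed to the table, 170 mm by 170 mm outside (along its x and y), 25 mm high, walls 4 mm thick, empty. This point is the centre of its inner floor, 4 mm above the table; x and y run along its sides, z up. A pot set at the centre has room all round.
- jar_center (a point): Bystander: white specimen jar with a blue lid, diameter 50 mm, 65 mm tall, standing on the table; not to be moved. This point is its centre, 32 mm above its underside.
Not all that is in view belongs to the job. What is shaped like the part that bears pot_b_center but turquoise is not meant.

How it is judged:
By the outcome, as a careful person would: the job done as asked, in the order asked, and still so for the second after the job is handed in, with the robot touching nothing.
It also fails if it takes over 59 s, if anything falls off the work surface, if the arm or the gripper's body presses on something with over 40 N, if the wrist force passes 120 N, or if a joint passes its speed limit or range.

## Working session

There is one attempt and no reset: what is moved stays moved. The work goes in short steps, Python scripts to look and compute and a tool call to move; the robot and the scene stay as the last step left them, time stands still between calls to the robot, and variables do not carry over. Pictures are saved under pics/ and viewed, at most 10 in all, crops included, and the job is handed in when it is done.

Besides the shell and the picture viewer there is one more tool, called after "Request:" as a command line: name --argument value ..., lists and objects as JSON in quotes. carry_out: Moves the arm, as the interface text tells. Its arguments: {"type":"object","properties":{"plan":{"type":"array","items":{"type":"array","items":{"type":"array","items":{"type":"number"}}}},"squeeze":{"type":"number"}},"required":["plan"]}

```bash
mkdir -p pics
python3 - <<'E'
from station import telemetry, optics
import cv2,numpy as np
print({k:np.round(v,3).tolist() for k,v in telemetry.get_obs().items()})
for n in("top","side"):
    c=optics.camera(n);cv2.imwrite(f"pics/{n}0.png",c["pixels"][:,:,::-1])
    print(n,c["intrinsics"].round(1).tolist(),c["dist_coeffs"],np.round(c["origin"],3),np.round(c["rotation"],3).tolist())
E
```

```text
{'time_s': 0.0, 'qpos': [1.19, 0.3, 1.522, 0.0, 1.321, -0.067], 'joint_vel': [-0.002, -0.0, -0.0, -0.0, 0.001, -0.002], 'tau': [-0.001, -53.18, -35.274, 0.071, 0.024, -0.0], 'ee_pos': [0.17, 0.523, 0.205], 'eef_rot': [-3.14, -0.0, 2.828], 'force': [0.373, 0.298, 0.032], 'moment': [-0.003, -0.034, -0.014], 'grip_force': 0.0, 'grip_width': 0.094}
top [[476.1, 0.0, 285.3], [0.0, 476.1, 212.3], [0.0, 0.0, 1.0]] [0.0259808 0.        0.        0.        0.       ] [ 0.52  -0.002  1.157] [-3.09, -0.032, -1.577]
side [[476.2, 0.0, 280.1], [0.0, 476.2, 209.6], [0.0, 0.0, 1.0]] [-0.15523066  0.          0.          0.          0.        ] [0.3   0.472 0.774] [-2.45, 0.005, -2.629]
```

View pics/top0.png

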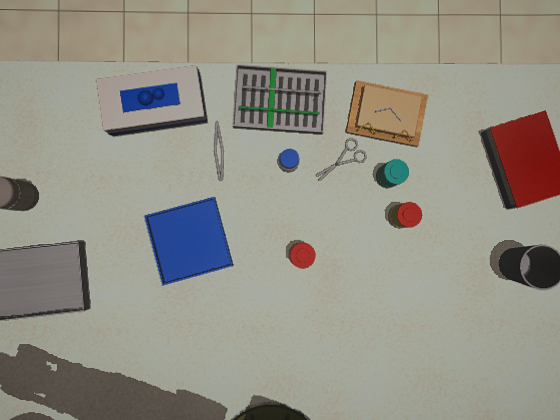

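View pics/side0.png

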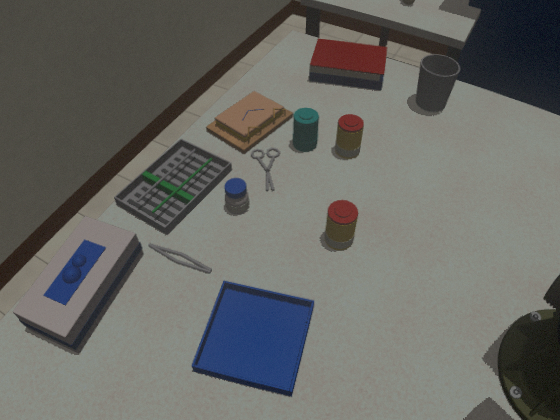

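Top view: two pots with red lids at (302,255) and (409,214). The turquoise look-alike is at (396,172), the blue-lidded jar at (289,159) and the tray at (189,241). Side view: the red lids are at (342,212) and (350,122), both on yellow bodies, and turquoise is at (305,125). The red-lidded yellow ones fit the description. Next I'll measure them and make one enlarged crop.

```bash
cat > h.py <<'E'
import cv2,numpy as np
from scipy.spatial.transform import Rotation as R
from station import telemetry, optics
def ray(c,uv):
    p=cv2.undistortPoints(np.array([[uv]],float),c["intrinsics"],np.array(c["dist_coeffs"],float))[0,0]
    r=np.array(c["rotation"]);M=r if r.ndim==2 else R.from_euler('xyz',r).as_matrix()
    return np.array(c["origin"]),M@[p[0],p[1],1]
def plane(c,uv,z):
    o,d=ray(c,uv);return o+d*(z-o[2])/d[2]
def tri(r1,r2):
    (o1,d1),(o2,d2)=r1,r2
    s=np.linalg.lstsq(np.c_[d1,-d2],o2-o1,rcond=None)[0]
    a,b=o1+s[0]*d1,o2+s[1]*d2
    return (a+b)/2,np.linalg.norm(a-b)
def blobs(c,hr,smin=120,vmin=50,amin=80):
    h=cv2.cvtColor(c["pixels"],cv2.COLOR_RGB2HSV);m=np.zeros(h.shape[:2],np.uint8)
    for a,b in hr:m|=cv2.inRange(h,(a,smin,vmin),(b,255,255))
    return [k for k in cv2.findContours(m,cv2.RETR_EXTERNAL,cv2.CHAIN_APPROX_NONE)[0] if cv2.contourArea(k)>amin]
RED=[(0,8),(172,180)];BLUE=[(105,125)];TURQ=[(80,95)]
E
python3 - <<'E'
from h import *
t=optics.camera("top");s=optics.camera("side")
for nm,hr,z in(("red",RED,.09),("blue",BLUE,.065),("turq",TURQ,.09)):
  for n,c in(("top",t),("side",s)):
    for k in blobs(c,hr):
        (u,v),r=cv2.minEnclosingCircle(k);a=cv2.contourArea(k)
        if a>9000:continue
        P=plane(c,(u,v),z);rr=np.linalg.norm(plane(c,(u+r,v),z)-P)
        print(nm,n,round(u,1),round(v,1),a,P.round(4),"rad",round(rr,4))
k=max(blobs(t,BLUE),key=cv2.contourArea)
b=cv2.boxPoints(cv2.minAreaRect(k));Q=np.array([plane(t,x,.025)for x in b])
print(Q.round(4).tolist(),Q.mean(0),[np.linalg.norm(Q[i]-Q[i-1]).round(4)for i in range(4)])
im=s["pixels"][90:255,275:385,::-1];cv2.imwrite("pics/crop.png",cv2.resize(im,None,fx=3.5,fy=3.5))
E
```

```text
red top 302.1 255.1 472.0 [ 0.4788 -0.0737  0.09  ] rad 0.0285
red top 409.2 214.4 462.5 [ 0.5687 -0.3168  0.09  ] rad 0.0288
red top 529.6 158.6 4544.5 [ 0.695 -0.595  0.09 ] rad 0.1145
red side 342.5 211.5 496.5 [ 0.4768 -0.0727  0.09  ] rad 0.0276
red side 350.5 122.5 288.0 [ 0.5673 -0.3149  0.09  ] rad 0.0269
red side 348.6 55.9 1858.5 [ 0.6803 -0.5624  0.09  ] rad 0.1024
blue top 187.5 240.5 5083.0 [0.5128 0.1853 0.065 ] rad 0.1143
blue top 289.0 158.0 258.0 [ 0.7018 -0.0469  0.065 ] rad 0.0219
blue top 149.5 97.0 1142.0 [0.8427 0.273  0.065 ] rad 0.0685
blue side 74.0 271.0 1475.5 [0.8457 0.2689 0.065 ] rad 0.0727
blue side 234.9 186.5 227.0 [ 0.7004 -0.0464  0.065 ] rad 0.0207
turq top 395.8 171.8 445.0 [ 0.6657 -0.2882  0.09  ] rad 0.0292
turq side 305.6 115.5 258.0 [ 0.6653 -0.2874  0.09  ] rad 0.0263
[[0.5724, 0.2956, 0.025], [0.6167, 0.1308, 0.025], [0.4522, 0.0867, 0.025], [0.4096, 0.2507, 0.025]] [0.51272989 0.19094562 0.025     ] [np.float64(0.1689), np.float64(0.1706), np.float64(0.1704), np.float64(0.1695)]
```

View pics/crop.png

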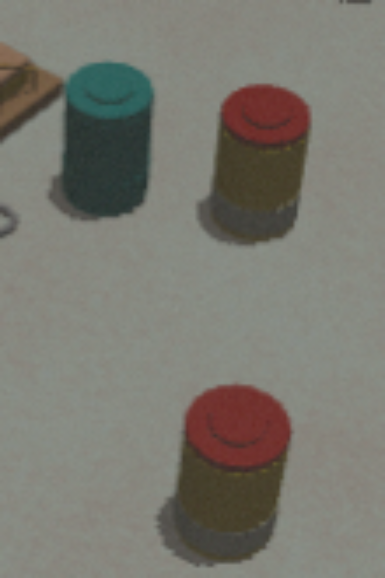

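The crop confirms two yellow pots with white bands and red lids: the near one at (0.478,-0.073) and the far one at (0.568,-0.316). The turquoise one is excluded. I'll go above the near pot first.

Request:
carry_out --plan '[[[-10,-10,0,0,0,0,94],[-24,-24,0,0,0,0,94],[-27,-26.5,0,0,0,0,94],[-27,-26.5,0,0,0,0,94],[-27,-26.5,0,0,0,0,94],[-27,-26.5,0,0,0,0,94],[-27,-26.5,0,0,0,0,94],[-27,-26.5,0,0,0,0,94],[-27,-26.5,0,0,0,0,94],[-27,-26.5,0,0,0,0,94],[-27,-26.5,0,0,0,0,94],[-27,-26.5,0,0,0,0,94],[-27,-26.5,0,0,0,0,94],[-27,-26.5,0,0,0,0,94],[-27,-26.5,0,0,0,0,94],[-27,-26.5,0,0,0,0,94],[-27,-26.5,0,0,0,0,94],[-24,-25,0,0,0,0,94],[-14,-15,0,0,0,0,94],[0,0,0,0,0,0,94]]]' --squeeze 30

```text
time_s: 1.87
ee_pos: [0.4788, -0.0756, 0.2049]
eef_rot: [-3.141, -0.0, 2.825]
force: [-1.2, 1.1, -0.4]
grip_width: 0.094
grip_force: 0.0
```

```bash
cat >> h.py <<'E'
def go(x,y,z):
    o=telemetry.get_obs();M=R.from_euler('xyz',o["eef_rot"]).as_matrix()
    print("t",round(o["time_s"],2),"tcp",np.round(o["ee_pos"],4),"rot",np.round(o["eef_rot"],3),"F",np.round(o["force"],2),"grip",o["grip_width"],o["grip_force"],"q6",o["qpos"][5])
    print("tool shift mm",(M.T@(np.array([x,y,z])-o["ee_pos"])*1e3).round(1))
E
python3 - <<'E'
from h import *
go(.478,-.073,.030)
c=optics.camera("wrist");cv2.imwrite("pics/w1.png",c["pixels"][:,:,::-1])
for k in blobs(c,RED):
    e=cv2.fitEllipse(k);print(e,plane(c,e[0],.09).round(4))
E
```

```text
t 1.87 tcp [ 0.4788 -0.0756  0.2049] rot [-3.141 -0.     2.825] F [-1.24  1.11 -0.44] grip 0.0940065338751384 0.0 q6 -1.4857421291755148
tool shift mm [  1.5   2.3 174.9]
((283.2582702636719, 204.83663940429688), (65.78463745117188, 66.52021789550781), 93.86792755126953) [ 0.4766 -0.0735  0.09  ]
```

Request:
carry_out --plan '[[[2,2,15,0,0,0,94],[0,0,25,0,0,0,94],[0,0,25,0,0,0,94],[0,0,25,0,0,0,94],[0,0,25,0,0,0,94],[0,0,25,0,0,0,94],[0,0,20,0,0,0,94],[0,0,15,0,0,0,94],[0,0,0,0,0,0,94],[0,0,0,0,0,0,40],[0,0,0,0,0,0,40],[0,0,0,0,0,0,40],[0,0,0,0,0,0,40],[0,0,0,0,0,0,40],[0,0,0,0,0,0,40],[0,0,0,0,0,0,40]]]' --squeeze 30

```text
time_s: 3.25
ee_pos: [0.4769, -0.0702, 0.031]
eef_rot: [3.142, 0.001, 2.828]
force: [-2.5, -0.0, 6.2]
grip_width: 0.0584
grip_force: 30.0
```

Request:
carry_out --plan '[[[0,0,0,0,0,0,40],[0,0,-3,0,0,0,40],[0,0,-6,0,0,0,40],[0,0,-10,0,0,0,40],[0,0,-10,0,0,0,40],[0,0,-6,0,0,0,40],[0,0,0,0,0,0,40],[0,0,0,0,0,0,40],[0,0,0,0,0,0,40],[0,0,0,0,0,0,40],[0,0,0,0,0,0,40]]]'

```text
time_s: 4.17
ee_pos: [0.4764, -0.07, 0.0651]
eef_rot: [-3.142, -0.001, 2.828]
force: [-1.3, -0.2, -0.9]
grip_width: 0.0585
grip_force: 30.0
```

Run:
```python
from h import *
F=[]
for i in range(5):
    c=optics.camera("side");F.append(telemetry.get_obs()["force"][2])
print(np.round(F,2));go(.513,.191,.11)
cv2.imwrite("pics/s2.png",c["pixels"][:,:,::-1])
```

```text
[-0.24 -1.3  -0.74 -0.47 -1.51]
t 4.42 tcp [ 0.4766 -0.0701  0.0653] rot [-3.142 -0.     2.828] F [ 0.95 -0.24 -1.51] grip 0.05854351472842484 29.999767458066344 q6 -1.478972896345093
tool shift mm [ 46.  259.5 -44.7]
```

View pics/s2.png

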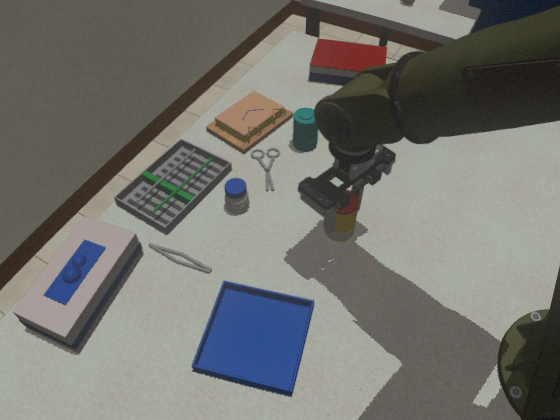

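Lifted, the near pot weighs about 0.9 N, roughly 0.1 kg, and the picture shows it off the table at (342,220). That makes it the empty one, so I'll set it back in its place.

Request:
carry_out --plan '[[[-1,-3,3,0,0,0,40],[0,0,8,0,0,0,40],[0,0,9,0,0,0,40],[0,0,6,0,0,0,40],[0,0,3,0,0,0,40],[0,0,2,0,0,0,40],[0,0,1,0,0,0,40],[0,0,1,0,0,0,40],[0,0,0,0,0,0,40],[0,0,0,0,0,0,40]]]'

```text
time_s: 5.25
ee_pos: [0.4768, -0.0732, 0.0326]
eef_rot: [3.142, 0.0, 2.828]
force: [-0.3, -0.6, -0.1]
grip_width: 0.0587
grip_force: 30.0
```

Run:
```python
from h import *
go(.477,-.0733,.031)
```

```text
t 5.25 tcp [ 0.4768 -0.0732  0.0326] rot [3.142 0.    2.828] F [-0.35 -0.65 -0.13] grip 0.058671839023355224 29.9997790530324 q6 -1.4853641073690282
tool shift mm [-0.2  0.   1.6]
```

Request:
carry_out --plan '[[[0,0,0.8,0,0,0,40],[0,0,0.6,0,0,0,40],[0,0,0.2,0,0,0,40],[0,0,0,0,0,0,40],[0,0,0,0,0,0,40]]]'

```text
time_s: 5.67
ee_pos: [0.4768, -0.0732, 0.031]
eef_rot: [-3.142, 0.0, 2.828]
force: [-1.4, 0.4, 2.4]
grip_width: 0.0586
grip_force: 30.0
```

Contact shows at 2.4 N, so I'll release and rise.

Request:
carry_out --plan '[[[0,0,0,0,0,0,70],[0,0,0,0,0,0,75],[0,0,0,0,0,0,94],[0,0,0,0,0,0,94],[0,0,0,0,0,0,94],[0,0,0,0,0,0,94],[0,0,-10,0,0,0,94],[0,0,-20,0,0,0,94],[0,0,-30,0,0,0,94],[0,0,-30,0,0,0,94],[0,0,-30,0,0,0,94],[0,0,-30,0,0,0,94],[0,0,-20,0,0,0,94],[0,0,0,0,0,0,94]]]'

```text
time_s: 6.83
ee_pos: [0.478, -0.0735, 0.2059]
eef_rot: [3.141, 0.007, 2.828]
force: [-0.2, -0.1, 0.7]
grip_width: 0.0939
grip_force: 0.0
```

Run:
```python
from h import *
go(.568,-.316,.205)
c=optics.camera("wrist")
for k in blobs(c,RED):
    e=cv2.fitEllipse(k);print(e,plane(c,e[0],.09).round(4))
```

```text
t 6.83 tcp [ 0.478  -0.0735  0.2059] rot [3.141 0.007 2.828] F [-0.19 -0.07  0.7 ] grip 0.09388697063913987 0.0 q6 -1.4853874726256278
tool shift mm [-160.4 -202.9    1.9]
((282.6639099121094, 205.73086547851562), (65.05801391601562, 66.21480560302734), 97.40326690673828) [ 0.4774 -0.0723  0.09  ]
```

The empty pot stands back within about 1 mm of its place. Now the far pot.

Request:
carry_out --plan '[[[-6,-8,0,0,0,0,94],[-14,-18,0,0,0,0,94],[-18,-23,0,0,0,0,94],[-18,-23,0,0,0,0,94],[-18,-23,0,0,0,0,94],[-18,-23,0,0,0,0,94],[-18,-23,0,0,0,0,94],[-18,-23,0,0,0,0,94],[-18,-23,0,0,0,0,94],[-12,-13,0,0,0,0,94],[-2,-3,0,0,0,0,94],[0,0,0,0,0,0,94],[0,0,0,0,0,0,94]]]'

```text
time_s: 7.97
ee_pos: [0.5657, -0.3152, 0.1999]
eef_rot: [3.141, -0.002, 2.828]
force: [0.2, 0.8, 0.4]
grip_width: 0.0938
grip_force: 0.0
```

Run:
```python
from h import *
go(.568,-.316,.03)
c=optics.camera("wrist")
for k in blobs(c,RED):
    e=cv2.fitEllipse(k);print(e,plane(c,e[0],.09).round(4))
```

```text
t 7.97 tcp [ 0.5657 -0.3152  0.1999] rot [ 3.141e+00 -2.000e-03  2.828e+00] F [0.23 0.81 0.37] grip 0.09375745772826476 0.0 q6 -1.8219941543782834
tool shift mm [-2.700e+00 -1.000e-01  1.699e+02]
((118.11064910888672, 400.8157653808594), (10.412064552307129, 14.421329498291016), 102.60176849365234) [ 0.6926 -0.5175  0.09  ]
((279.3624267578125, 212.5205078125), (65.75489044189453, 67.50080871582031), 96.34720611572266) [ 0.5674 -0.3175  0.09  ]
((539.464111328125, 19.534290313720703), (44.22584915161133, 52.60445022583008), 137.50338745117188) [ 0.4875 -0.0885  0.09  ]
```

Request:
carry_out --plan '[[[-2,-1,10,0,0,0,94],[0,0,25,0,0,0,94],[0,0,25,0,0,0,94],[0,0,25,0,0,0,94],[0,0,25,0,0,0,94],[0,0,25,0,0,0,94],[0,0,20,0,0,0,94],[0,0,10,0,0,0,94],[0,0,5,0,0,0,94],[0,0,0,0,0,0,94],[0,0,0,0,0,0,94]]]'

```text
time_s: 8.93
ee_pos: [0.5683, -0.3174, 0.0319]
eef_rot: [-3.141, 0.001, 2.828]
force: [-0.2, -0.1, -0.3]
grip_width: 0.0939
grip_force: 0.0
```

Run:
```python
from h import *
go(.5675,-.3165,.03)
```

```text
t 8.93 tcp [ 0.5683 -0.3174  0.0319] rot [-3.141e+00  1.000e-03  2.828e+00] F [-0.17 -0.08 -0.35] grip 0.09390817078513068 0.0 q6 -1.8228516276985698
tool shift mm [1.  0.6 1.9]
```

Request:
carry_out --plan '[[[0,0,0,0,0,0,40],[0,0,0,0,0,0,40],[0,0,0,0,0,0,40],[0,0,0,0,0,0,40],[0,0,0,0,0,0,40],[0,0,0,0,0,0,40],[0,0,0,0,0,0,40],[0,0,-3,0,0,0,40],[0,0,-6,0,0,0,40],[0,0,-10,0,0,0,40],[0,0,-10,0,0,0,40],[0,0,-6,0,0,0,40],[0,0,0,0,0,0,40],[0,0,0,0,0,0,40],[0,0,0,0,0,0,40],[0,0,0,0,0,0,40]]]' --squeeze 45

```text
time_s: 10.27
ee_pos: [0.5675, -0.3171, 0.0653]
eef_rot: [3.141, -0.001, 2.828]
force: [-0.5, -0.7, -4.9]
grip_width: 0.0576
grip_force: 45.0
```

Run:
```python
from h import *
F=[]
for i in range(4):
    c=optics.camera("side");F.append(telemetry.get_obs()["force"][2])
print(np.round(F,2));go(.568,-.316,.16)
```

```text
[-4.91 -5.04 -5.15 -5.7 ]
t 10.47 tcp [ 0.5677 -0.3172  0.0655] rot [ 3.141 -0.     2.828] F [ 0.21  0.28 -5.7 ] grip 0.05786757352648804 44.998470204882324 q6 -1.822876619840008
tool shift mm [  0.1   1.2 -94.5]
```

5.1 N, about 0.52 kg, so this is the full pot. I'll lift it and carry it to the tray, passing above the empty one.

Request:
carry_out --plan '[[[0,0,-8,0,0,0,40],[0,0,-18,0,0,0,40],[0,0,-24,0,0,0,40],[0,0,-24,0,0,0,40],[0,0,-18,0,0,0,40],[0,0,-8,0,0,0,40],[0,0,0,0,0,0,40]]]'

```text
time_s: 11.05
ee_pos: [0.5684, -0.3177, 0.1683]
eef_rot: [-3.141, 0.004, 2.828]
force: [1.1, 0.6, -4.4]
grip_width: 0.058
grip_force: 45.0
```

Request:
carry_out --plan '[[[3,7,0,0,0,0,40],[6,14,0,0,0,0,40],[10,22,0,0,0,0,40],[13,28,0,0,0,0,40],[13,29,0,0,0,0,40],[13,29,0,0,0,0,40],[13,29,0,0,0,0,40],[13,29,0,0,0,0,40],[13,29,0,0,0,0,40],[13,29,0,0,0,0,40],[13,29,0,0,0,0,40],[13,29,0,0,0,0,40],[13,29,0,0,0,0,40],[13,29,0,0,0,0,40],[13,29,0,0,0,0,40],[13,28,0,0,0,0,40],[10,22,0,0,0,0,40],[6,14,0,0,0,0,40],[4,8,0,0,0,0,40],[0,0,0,0,0,0,40]]]'

```text
time_s: 12.72
ee_pos: [0.5115, 0.1877, 0.1647]
eef_rot: [-3.141, -0.002, 2.83]
force: [0.0, -0.5, -4.8]
grip_width: 0.0576
grip_force: 45.0
```

Run:
```python
from h import *
go(.513,.191,.036)
c=optics.camera("side");cv2.imwrite("pics/s3.png",c["pixels"][:,:,::-1])
```

```text
t 12.72 tcp [0.5115 0.1877 0.1647] rot [-3.141e+00 -2.000e-03  2.830e+00] F [ 0.03 -0.49 -4.77] grip 0.0576461912706533 44.998572492040694 q6 -0.9746367022976928
tool shift mm [ -0.6   3.7 128.7]
```

View pics/s3.png

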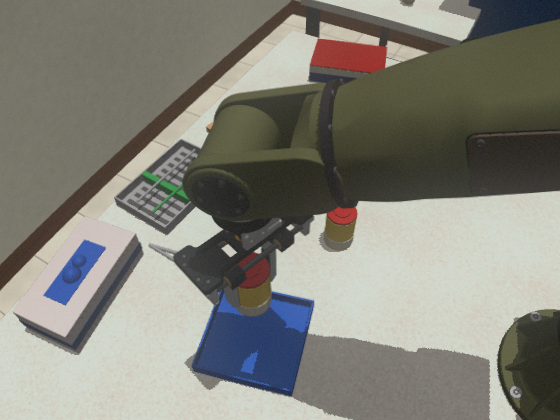

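The picture shows the pot upright in the gripper at (253,285), above the tray, and the empty pot standing at (341,227). I'll lower to just above the floor.

Request:
carry_out --plan '[[[0,3,6,0,0,0,40],[0,0,16,0,0,0,40],[0,0,22,0,0,0,40],[0,0,22,0,0,0,40],[0,0,20,0,0,0,40],[0,0,14,0,0,0,40],[0,0,10,0,0,0,40],[0,0,6,0,0,0,40],[0,0,4,0,0,0,40],[0,0,3,0,0,0,40],[0,0,1,0,0,0,40],[0,0,0,0,0,0,40],[0,0,0,0,0,0,40]]]'

```text
time_s: 13.85
ee_pos: [0.5138, 0.1893, 0.0424]
eef_rot: [3.141, 0.001, 2.828]
force: [-0.1, -0.3, -5.7]
grip_width: 0.0576
grip_force: 45.0
```

Request:
carry_out --plan '[[[0,0,1,0,0,0,40],[0,0,1,0,0,0,40],[0,0,1,0,0,0,40],[0,0,1,0,0,0,40],[0,0,1,0,0,0,40],[0,0,0.5,0,0,0,40],[0,0,0.3,0,0,0,40],[0,0,0,0,0,0,40],[0,0,0,0,0,0,40]]]'

```text
time_s: 14.6
ee_pos: [0.5135, 0.1892, 0.036]
eef_rot: [-3.142, 0.0, 2.828]
force: [-0.7, 0.3, -5.1]
grip_width: 0.0576
grip_force: 45.0
```

Still carrying the full weight, so I'll creep on.

Request:
carry_out --plan '[[[0,0,0.5,0,0,0,40],[0,0,0.5,0,0,0,40],[0,0,0,0,0,0,40],[0,0,0,0,0,0,40]]]'

```text
time_s: 14.93
ee_pos: [0.5135, 0.1892, 0.035]
eef_rot: [-3.142, 0.0, 2.828]
force: [-0.1, -1.1, -4.6]
grip_width: 0.0575
grip_force: 45.0
```

Request:
carry_out --plan '[[[0,0,0.5,0,0,0,40],[0,0,0.5,0,0,0,40],[0,0,0,0,0,0,40],[0,0,0,0,0,0,40]]]'

```text
time_s: 15.27
ee_pos: [0.5136, 0.1892, 0.035]
eef_rot: [3.142, 0.0, 2.828]
force: [-5.3, -1.2, 8.8]
grip_width: 0.0577
grip_force: 45.0
```

Contact: +8.8 N, so the pot is on the floor. I'll release and rise.

Request:
carry_out --plan '[[[0,0,-0.5,0,0,0,40],[0,0,0,0,0,0,40],[0,0,0,0,0,0,65],[0,0,0,0,0,0,75],[0,0,0,0,0,0,94],[0,0,0,0,0,0,94],[0,0,0,0,0,0,94],[0,0,0,0,0,0,94],[0,0,-8,0,0,0,94],[0,0,-20,0,0,0,94],[0,0,-30,0,0,0,94],[0,0,-30,0,0,0,94],[0,0,-30,0,0,0,94],[0,0,-30,0,0,0,94],[0,0,-20,0,0,0,94],[0,0,-8,0,0,0,94],[0,0,0,0,0,0,94]]]'

```text
time_s: 16.68
ee_pos: [0.514, 0.1894, 0.2125]
eef_rot: [3.14, 0.003, 2.828]
force: [-0.1, 0.4, 0.1]
grip_width: 0.0941
grip_force: 0.0
```

Request:
carry_out --plan '[[[5,8,0,0,0,0,94],[10,20,0,0,0,0,94],[15,25,0,0,0,0,94],[15,25,0,0,0,0,94],[15,25,0,0,0,0,94],[15,25,0,0,0,0,94],[15,25,0,0,0,0,94],[15,25,0,0,0,0,94],[10,20,0,0,0,0,94],[5,10,0,0,0,0,94],[0,0,0,0,0,0,94],[0,0,0,0,0,0,94]]]'

```text
time_s: 17.68
ee_pos: [0.4633, 0.4237, 0.2092]
eef_rot: [-3.14, -0.001, 2.828]
force: [0.4, -0.0, -0.3]
grip_width: 0.0938
grip_force: 0.0
```

Run:
```python
from h import *
go(.513,.191,.036)
for n in("top","side"):
    c=optics.camera(n);cv2.imwrite(f"pics/{n}9.png",c["pixels"][:,:,::-1])
    for k in blobs(c,RED):
        (u,v),r=cv2.minEnclosingCircle(k);print(n,round(u),round(v),plane(c,(u,v),.09).round(4),plane(c,(u,v),.094).round(4))
```

```text
t 17.68 tcp [0.4633 0.4237 0.2092] rot [-3.140e+00 -1.000e-03  2.828e+00] F [ 0.43 -0.02 -0.28] grip 0.09378939885169661 0.0 q6 -0.5748795169751625
tool shift mm [-119.2 -205.8  173.5]
top 302 254 [ 0.4801 -0.0724  0.09  ] [ 0.4802 -0.0721  0.094 ]
top 184 239 [0.5158 0.1887 0.09  ] [0.5159 0.1879 0.094 ]
top 530 159 [ 0.695 -0.595  0.09 ] [ 0.6943 -0.5928  0.094 ]
side 349 56 [ 0.6803 -0.5624  0.09  ] [ 0.6781 -0.5564  0.094 ]
```

View pics/top9.png

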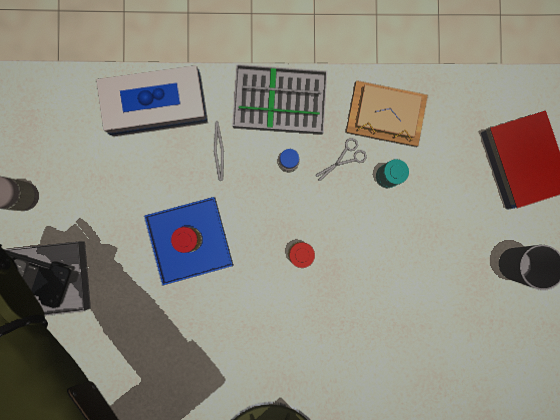

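View pics/side9.png

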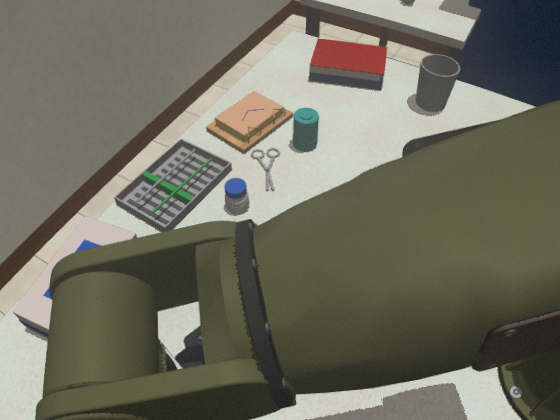

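The top view shows the full pot upright in the middle of the tray at (184,239) and the empty pot in place at (302,254). The jar at (289,159) hasn't moved. The arm blocks the side view of the pots, but the top view settles it.

```bash
python3 -c "
from station import ctrl
print(ctrl.hand_in())"
```

```text
the job is handed in; nothing more can be done
None
```

The full pot (the far one, about 0.52 kg) stands upright near the centre of the blue tray, the empty one is back within about 1–2 mm of its original place, the jar was not touched, and the job is handed in.

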